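Heft three identical nail-polishing tubs: load the full one, return the spent one

ROBOT

A 6-joint arm with a two-finger parallel gripper is mounted at the origin on the work surface. World frame = base frame: x ahead of the robot, y to its left, z up, the work surface at z = 0. Lengths are in m, angles in rad, forces in N, time in s.
With the tool pointing down it reaches from about 0.275 to 0.725 m from the base axis. Payload 5.6 kg.
Tool frame: the origin (TCP) lies at the very end of the fingers, on their centre line; the grasp point (between the pads) lies 19 mm behind it; z points along the fingers, y is the direction in which the jaws open and shut (so a half turn about z gives the same grasp; the last joint's range is limited). The gripper opens to 85 mm and grips with 20 to 120 N. Pads are 22 mm wide; open, the fingers measure 114 mm over their backs; the gripper's body (76 mm by 85 mm) begins 54 mm behind the grasp point. The pads swing forward as they close: fully open they stand 13 mm farther back than shut.
Start: joints at [1.539, 0.255, 0.108, 0, -1.424, -0.285], TCP at [0.171, 0.523, 0.231] pointing down, gripper open.
Joint ranges: [-2.95, 2.95], [-1.21, 1.97], [-1.09, 1.5], [-2.87, 1.71], [-2.94, -0.07], [-3.05, 3.05]. Speed limits (rad/s): [2.57, 2.57, 3.14, 3.14, 3.14, 3.14].

INTERFACE

Orientations are given as a unit quaternion [x, y, z, w].
In Python, from station import bot gives the robot as it stands.
- The arm moves only by the shell command python3 -m pendant 'ROWS' [FORCE]. ROWS is a JSON object of lists of equal length, an entry for each row: "hand": the gripper command: -1 is fully open, 1 is shut, values between are in proportion; "slide": the shift along the tool's x, y, z in m, a list of three; "twist": the turn about the tool's z in degrees. In form: {"hand": [hand, ...], "slide": [[dx, dy, dz], ...], "twist": [twist, ...]}. A call has 1 to 12 rows; each row shifts and turns the commanded pose from where the row before left it, along the tool's axes as they then stand; what a row does not reach is not made up. A row lasts 1/10 s, in which the tool goes at most 50 mm and 8.59 degrees, less where a joint would pass 70% of its speed; a pose out of reach is approached as far as the arm can. A call with a gripper value outside its range is refused whole. The fingers move at their own pace and stop on an object; FORCE is the grip in N (left out, the last holds). Time passes only in rows, so rows that do not move let the fingers close. It gives the time, the measured TCP pose, the force and the opening at its end, in the units of the state.
- bot.observe(): the state, without advancing time (a new reading comes with each control period).
- bot.camera(name): name is "scene" or "top" or "wrist"; returns a dict with "img" (384x512x3 uint8, red, green, blue), "fx", "fy", "cx", "cy" (pixels), "origin" and "orientation" of the camera in the world; the wrist camera has in their place "hand_eye" (4x4, takes a point from camera to tool coordinates, whose origin is the TCP and whose axes are the flange's). Camera axes: x right, y up, looking along -z (the intrinsics and any distortion apply to the point x, -y, -z); pixel columns grow to the right and rows downward; lengths in m; the calibration is good to about 2 mm. A picture is of the moment at which its call begins: read the wrist's pose just before it. There is no depth.
- bot.sign_off(): hands the job in, once; it reports no verdict.
The state is a dict: "t": time; "joints": joint angles; "qd": joint speeds; "joint_torque": joint torques, N m; "tcp_pos": TCP position; "orientation": TCP orientation; "contact_force": force on the tool from outside, world axes, zero at the start; "moment": the same for the moment, N m; "finger_gap": finger opening in m.
Only numpy, scipy, OpenCV 4.12 (cv2) and the standard library are available. Lean on these libraries where they do the work, as an engineer would, in place of code of your own. Each camera call takes 0.05 s, during which the arm holds its last target.

TASK

Three closed white tubs that look the same stand on the pink mat of the manicure desk: one is full, one is half used and one is nearly empty, and only their weight tells. Heft them, stand the full one in the recess of the round metal holder and the nearly empty one in the green tray, and leave the half-used one standing where you found it. Keep the tubs upright, set them down gently, and leave the other things on the desk alone.

Things in the scene. Friction and masses are not known exactly. Their poses are not given: they have to be found in the camera images.
- tub_a: one of three identical-looking closed white tubs with a pink band, round, 58 mm across, 86 mm tall, loose and upright on the table. Origin: centre of its underside. The lid does not come off; it is gripped across its sides. Inside lies a hard solid polishing cake that cannot be seen: one tub is full (weighs about 500 g), one half used (about 280 g), one nearly empty (about 95 g), each within about 10 %; which is which changes every time
- tub_b: one of three identical-looking closed white tubs with a pink band, round, 58 mm across, 86 mm tall, loose and upright on the table. Origin: centre of its underside. The lid does not come off; it is gripped across its sides. Inside lies a hard solid polishing cake that cannot be seen: one tub is full (weighs about 500 g), one half used (about 280 g), one nearly empty (about 95 g), each within about 10 %; which is which changes every time (another)
- tub_c: one of three identical-looking closed white tubs with a pink band, round, 58 mm across, 86 mm tall, loose and upright on the table. Origin: centre of its underside. The lid does not come off; it is gripped across its sides. Inside lies a hard solid polishing cake that cannot be seen: one tub is full (weighs about 500 g), one half used (about 280 g), one nearly empty (about 95 g), each within about 10 %; which is which changes every time (another)
- holder: fixed round metal holder, 100 mm across at the foot, with a shallow round recess on top in which a tub stands: recess floor 22 mm and rim 30 mm above the table, recess at least 76 mm across. Origin: centre of its underside, on the table
- tray: fixed square green tray for used-up tubs, 125 x 125 mm outside, 25 mm tall, walls and floor 5 mm thick, open on top. Origin: centre of its underside, on the table
- polish_red: small red nail-polish bottle with black cap, 30 mm across, 78 mm tall; a loose bystander, to be left alone. Origin: centre of its underside
- polish_blue: small blue nail-polish bottle with black cap, 30 mm across, 78 mm tall; a loose bystander, to be left alone. Origin: centre of its underside
- buffer_block: white buffing block 95 x 28 x 26 mm; a loose bystander, to be left alone. Origin: centre of its underside
- pump_bottle: white bottle with black cap, 48 mm across, 130 mm tall; a loose bystander, to be left alone. Origin: centre of its underside
- glass: empty clear glass, 64 mm across, 85 mm tall; a loose bystander, to be left alone. Origin: centre of its underside
- drill_pen: white nail-drill handpiece lying on the table, about 130 mm long, 20 mm thick; a loose bystander, to be left alone. Origin: centre of its underside

How it is judged:
At the end, for the whole second after the job is handed in: The full tub (over 3.6 N) stands upright within 4.5 deg on the floor of the holder's recess; the nearly empty tub (0.4 to 1.6 N) upright on the tray floor, within 50 mm of its centre; the half-used tub upright within 30 mm of where it began; all at rest (angle between each of tub_a, tub_b, tub_c's own z axis and vertical below 0.08 rad and linear speed of each of tub_a, tub_b, tub_c below 0.02 m/s and ((contact force between tub_a and holder above 3.6 N and horizontal distance between tub_a and holder below 0.013 m and z of tub_a in the frame of holder below 0.026 m and contact force between tub_c and tray between 0.4 and 1.6 N and z of tub_c in the frame of tray below 0.012 m and horizontal distance between tub_c and tray below 0.05 m and distance of tub_b from where it was at the start of the episode below 0.03 m) or (contact force between tub_a and holder above 3.6 N and horizontal distance between tub_a and holder below 0.013 m and z of tub_a in the frame of holder below 0.026 m and contact force between tub_b and tray between 0.4 and 1.6 N and z of tub_b in the frame of tray below 0.012 m and horizontal distance between tub_b and tray below 0.05 m and distance of tub_c from where it was at the start of the episode below 0.03 m) or (contact force between tub_b and holder above 3.6 N and horizontal distance between tub_b and holder below 0.013 m and z of tub_b in the frame of holder below 0.026 m and contact force between tub_c and tray between 0.4 and 1.6 N and z of tub_c in the frame of tray below 0.012 m and horizontal distance between tub_c and tray below 0.05 m and distance of tub_a from where it was at the start of the episode below 0.03 m) or (contact force between tub_b and holder above 3.6 N and horizontal distance between tub_b and holder below 0.013 m and z of tub_b in the frame of holder below 0.026 m and contact force between tub_a and tray between 0.4 and 1.6 N and z of tub_a in the frame of tray below 0.012 m and horizontal distance between tub_a and tray below 0.05 m and distance of tub_c from where it was at the start of the episode below 0.03 m) or (contact force between tub_c and holder above 3.6 N and horizontal distance between tub_c and holder below 0.013 m and z of tub_c in the frame of holder below 0.026 m and contact force between tub_b and tray between 0.4 and 1.6 N and z of tub_b in the frame of tray below 0.012 m and horizontal distance between tub_b and tray below 0.05 m and distance of tub_a from where it was at the start of the episode below 0.03 m) or (contact force between tub_c and holder above 3.6 N and horizontal distance between tub_c and holder below 0.013 m and z of tub_c in the frame of holder below 0.026 m and contact force between tub_a and tray between 0.4 and 1.6 N and z of tub_a in the frame of tray below 0.012 m and horizontal distance between tub_a and tray below 0.05 m and distance of tub_b from where it was at the start of the episode below 0.03 m))); the robot touches nothing.
It fails at once if a tub is tipped by more than 40 degrees (angle between any of tub_a, tub_b, tub_c's own z axis and vertical above 0.7 rad).
It fails at once if a tub is slammed into the holder or the tray (more than 40 N) (contact force between any of tub_a, tub_b, tub_c and holder above 40 N or contact force between any of tub_a, tub_b, tub_c and tray above 40 N).
It fails at once if another thing on the table is moved by more than 30 mm (distance of any of polish_red, polish_blue, buffer_block, pump_bottle, glass, drill_pen from where it was at the start of the episode above 0.03 m).
It also fails if it takes over 72 s, if anything falls off the work surface, if the arm or the gripper's body presses on something with over 40 N, if the wrist force passes 120 N, or if a joint passes its speed limit or range.

## Working session

There is one attempt and no reset: what is moved stays moved. The work goes in short steps, Python scripts to look and compute and a shell command to move; the robot and the scene stay as the last step left them, time stands still between calls to the robot, and variables do not carry over. Pictures are saved under pics/ and viewed, and the job is handed in when it is done.

```bash
ls; mkdir -p pics; cat > h.py <<'E'
import numpy as np, cv2
from scipy.spatial.transform import Rotation as R
from station import bot
def save(c,n):
    cv2.imwrite(n,cv2.cvtColor(c["img"],cv2.COLOR_RGB2BGR))
def ray(c,u,v,plane):
    d=np.array([(u-c["cx"])/c["fx"],-(v-c["cy"])/c["fy"],-1.])
    d=R.from_quat(c["orientation"]).apply(d); o=np.array(c["origin"])
    return o+d*(plane-o[2])/d[2]
def proj(c,p):
    q=R.from_quat(c["orientation"]).inv().apply(np.array(p)-np.array(c["origin"]))
    return c["cx"]+c["fx"]*q[0]/-q[2], c["cy"]-c["fy"]*q[1]/-q[2]
E
python3 - <<'E'
from h import *
for n in ["scene","top"]:
    c=bot.camera(n); save(c,f"pics/{n}0.png"); print({k:v for k,v in c.items() if k!="img"})
print(bot.observe())
E
```

```text
pics
{'fx': 347.14663308171095, 'fy': 347.14663308171095, 'cx': 257.77435700471267, 'cy': 194.07068357988408, 'origin': array([1.23557952, 0.3172078 , 0.59534881]), 'orientation': array([0.25494347, 0.37950954, 0.74449517, 0.48652161])}
{'fx': 408.43897414546825, 'fy': 408.43897414546825, 'cx': 257.0414616673138, 'cy': 192.80295465380487, 'origin': array([ 0.37139747, -0.00782078,  1.47732247]), 'orientation': array([ 0.03817132, -0.0461442 , -0.70094748,  0.71069424])}
{'t': 0.1, 'joints': array([ 1.53859421e+00,  2.55693117e-01,  1.07136724e-01, -3.74950882e-04,
       -1.42394206e+00, -2.84620948e-01]), 'qd': array([ 0.00060747, -0.00178974,  0.00404691,  0.00227433, -0.00016712,
        0.00078443]), 'joint_torque': array([-2.10639890e-03, -3.87605453e+01,  2.38475186e+01,  5.37803829e+00,
       -3.77767356e-03, -3.01364427e-07]), 'tcp_pos': array([0.1711679 , 0.5222137 , 0.23049177]), 'orientation': array([ 9.87474382e-01, -1.57777015e-01, -7.68319033e-05,  8.67635573e-04]), 'contact_force': array([-0.52629433,  0.38112046, -0.3899916 ]), 'moment': array([-0.02388886, -0.04135599,  0.00281387]), 'finger_gap': 0.08569165898289625}
```

View pics/scene0.png

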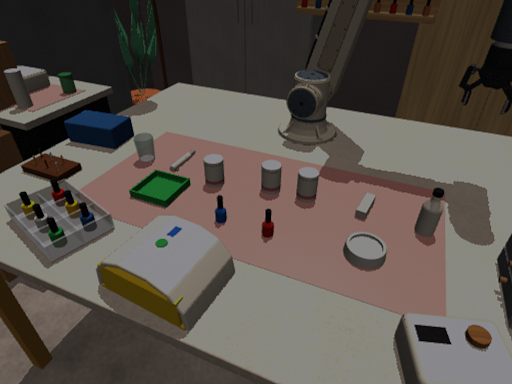

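View pics/top0.png

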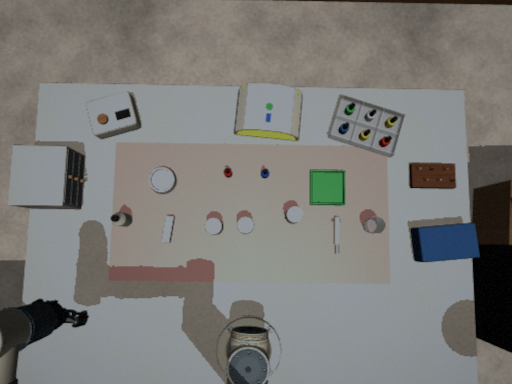

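```bash
python3 - <<'E'
from h import *
c=bot.camera("top"); im=c["img"]; save(c,"pics/top1.png")
crop=im[150:260,90:400]; cv2.imwrite("pics/crop.png",cv2.resize(cv2.cvtColor(crop,cv2.COLOR_RGB2BGR),None,fx=2.5,fy=2.5,interpolation=cv2.INTER_CUBIC))
for (u,v) in [(214,226),(245,225),(294,214),(162,180)]: print(im[v-9:v+10:2,u].tolist(), im[v,u-12:u+13:2].tolist())
hsv=cv2.cvtColor(im,cv2.COLOR_RGB2HSV)
def comps(m,z,mn=60):
    n,l,s,ce=cv2.connectedComponentsWithStats(m.astype(np.uint8))
    for i in range(1,n):
        if s[i,4]>mn and 100<ce[i][0]<400 and 145<ce[i][1]<260: print(ce[i].round(1),s[i].tolist(),ray(c,*ce[i],z).round(4))
print("white");comps((hsv[...,1]<22)&(hsv[...,2]>150),.086)
print("green");comps((hsv[...,0]>45)&(hsv[...,0]<75)&(hsv[...,1]>120),.0)
E
```

```text
[[123, 110, 110], [146, 152, 157], [146, 151, 157], [146, 152, 157], [146, 152, 157], [146, 152, 157], [147, 153, 158], [147, 152, 157], [146, 151, 157], [136, 135, 129]] [[147, 144, 138], [143, 143, 138], [144, 149, 154], [146, 152, 156], [147, 153, 158], [147, 153, 159], [147, 152, 158], [147, 153, 158], [146, 152, 157], [148, 153, 158], [56, 52, 51], [145, 145, 137], [146, 145, 139]]
[[127, 115, 116], [148, 154, 159], [147, 153, 158], [147, 152, 157], [146, 151, 157], [147, 152, 158], [145, 151, 156], [147, 153, 159], [147, 152, 157], [133, 134, 129]] [[145, 145, 138], [146, 145, 138], [145, 148, 151], [148, 153, 158], [147, 152, 157], [146, 152, 158], [146, 152, 157], [147, 152, 157], [146, 152, 157], [146, 153, 157], [142, 146, 147], [146, 147, 140], [145, 145, 138]]
[[111, 84, 80], [148, 154, 159], [146, 152, 157], [148, 154, 158], [145, 150, 156], [146, 152, 156], [148, 155, 159], [146, 152, 158], [147, 152, 157], [116, 108, 106]] [[144, 143, 136], [110, 101, 96], [103, 105, 106], [145, 151, 157], [145, 151, 156], [147, 152, 158], [147, 153, 157], [145, 151, 156], [147, 153, 1
[... 212 characters left out ...]
46, 152, 157], [145, 152, 156]] [[126, 131, 134], [145, 151, 157], [146, 151, 156], [146, 150, 157], [147, 153, 159], [146, 151, 156], [146, 152, 158], [146, 152, 157], [145, 151, 156], [147, 152, 157], [145, 151, 156], [144, 149, 153], [112, 116, 117]]
white
[162.3 179.8] [151, 168, 23, 24, 361] [0.5787 0.3035 0.086 ]
[294.7 213.9] [287, 207, 16, 15, 183] [ 0.4677 -0.1519  0.086 ]
[167.1 229. ] [162, 217, 11, 25, 157] [0.4105 0.2805 0.086 ]
[212.8 225.7] [205, 218, 16, 16, 187] [0.4238 0.1263 0.086 ]
[244.9 224.7] [237, 218, 16, 15, 185] [0.4286 0.0175 0.086 ]
[336.9 230. ] [336, 218, 3, 26, 69] [ 0.4148 -0.2957  0.086 ]
green
[326.9 187.5] [310, 171, 35, 34, 1168] [ 0.5718 -0.2785  0.    ]
```

View pics/crop.png

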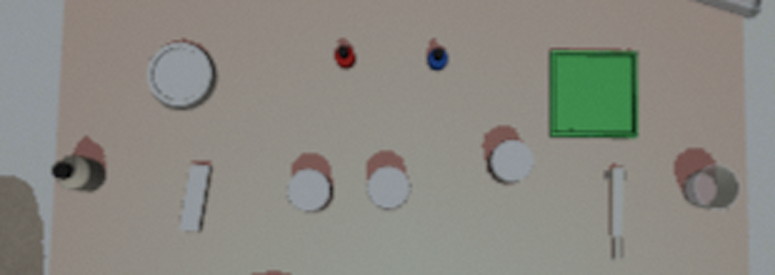

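```bash
python3 - <<'E'
from h import *
c=bot.camera("top")
print("holder",ray(c,162.3,179.8,.022),"tray",ray(c,326.9,187.5,.025))
print("red",ray(c,228,172,.04),"blue",ray(c,265,173,.04),"pump",ray(c,120,219,.0),"buffer",ray(c,167,229,.026),"pen",ray(c,337,235,.02))
s=bot.camera("scene"); save(s,"pics/scene1.png")
im=s["img"][130:280,120:460]; cv2.imwrite("pics/scrop.png",cv2.resize(cv2.cvtColor(im,cv2.COLOR_RGB2BGR),None,fx=2.3,fy=2.3,interpolation=cv2.INTER_CUBIC))
pts={"A":[.4238,.1263,.086],"B":[.4286,.0175,.086],"C":[.4677,-.1519,.086]}
for n,p in pts.items(): print(n,np.round(proj(s,p),1))
for p in (ray(c,162.3,179.8,.022),ray(c,326.9,187.5,.005)): print(p.round(4),np.round(proj(s,p),1))
hs=cv2.cvtColor(s["img"],cv2.COLOR_RGB2HSV); m=(hs[...,1]<30)&(hs[...,2]>115)
n,l,st,ce=cv2.connectedComponentsWithStats(m.astype(np.uint8))
for i in range(1,n):
    if 60<st[i,4]<2000 and 120<ce[i][0]<460 and 130<ce[i][1]<280: print(ce[i].round(1),st[i].tolist())
E
```

```text
holder [0.58807526 0.31784413 0.022     ] tray [ 0.56846657 -0.27393294  0.025     ]
red [0.61696432 0.08152801 0.04      ] blue [ 0.61535044 -0.05037353  0.04      ] pump [0.4464509  0.46884973 0.        ] buffer [0.41212496 0.29326273 0.026     ] pen [ 0.39914759 -0.30961659  0.02      ]
A [308.7 171.6]
B [271.6 164.2]
C [213.1 158.2]
[0.5881 0.3178 0.022 ] [364.4 246.1]
[ 0.5712 -0.2776  0.005 ] [160.5 189.2]
[212.9 158.3] [204, 154, 19, 10, 146]
[271.3 164.4] [262, 160, 20, 10, 154]
[308.4 171.9] [299, 167, 20, 11, 169]
[365.7 202.3] [357, 193, 18, 20, 187]
[365.7 246.3] [346, 232, 40, 27, 690]
```

View pics/scrop.png

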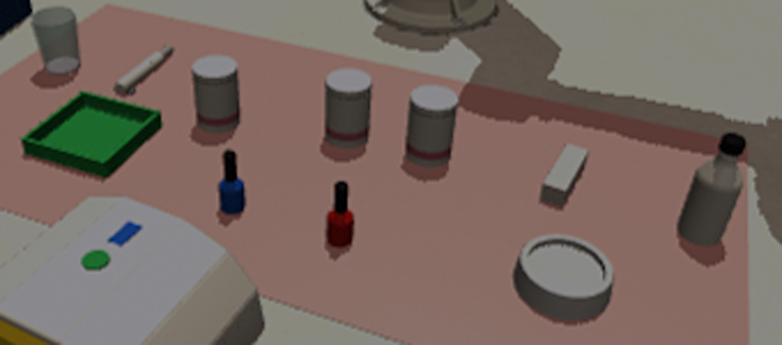

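```bash
python3 -m pendant '{"hand":[-1,-1,-1,-1],"slide":[[0,0,0],[0,0,0],[0,0,0],[0,0,0]],"twist":[-6.1,-6.1,-6,0]}' 50; python3 - <<'E'
from h import *
o=bot.observe(); print(o["joints"].round(3)); print(R.from_quat(o["orientation"]).as_matrix().round(3))
E
```

```text
t: 0.65
tcp_pos: [0.1713, 0.5226, 0.2311]
orientation: [1.0, 0.001, -0.0, 0.0]
contact_force: [0.5, -0.2, 0.2]
finger_gap: 0.0853
[ 1.539  0.255  0.108 -0.    -1.424  0.034]
[[ 1.     0.002 -0.   ]
 [ 0.002 -1.    -0.   ]
 [-0.     0.    -1.   ]]
```

```bash
python3 -m pendant '{"hand":[-1,-1,-1,-1,-1,-1,-1,-1,-1,-1,-1,-1],"slide":[[0.021,0.033,0],[0.021,0.033,0],[0.021,0.033,0],[0.021,0.033,0],[0.021,0.033,0],[0.021,0.033,0],[0.021,0.033,0],[0.021,0.033,0],[0.021,0.033,0],[0.021,0.033,0],[0.021,0.033,0],[0.021,0.033,0]],"twist":[0,0,0,0,0,0,0,0,0,0,0,0]}'; python3 -m pendant '{"hand":[-1,-1,-1],"slide":[[0,0,0],[0,0,0],[0,0,0]],"twist":[0,0,0]}'
python3 - <<'E'
from h import *
o=bot.observe(); print(o["tcp_pos"].round(4),o["contact_force"],o["joints"].round(3),R.from_quat(o["orientation"]).as_rotvec().round(3)); w=bot.camera("wrist"); save(w,"pics/w1.png"); print(np.round(w["hand_eye"],4))
E
```

```text
t: 1.85
tcp_pos: [0.4242, 0.1254, 0.2315]
orientation: [1.0, -0.001, 0.0, -0.0]
contact_force: [0.1, 0.7, 0.0]
finger_gap: 0.0854
t: 2.15
tcp_pos: [0.4234, 0.1273, 0.2313]
orientation: [1.0, -0.0, -0.0, -0.0]
contact_force: [-0.2, 0.1, -0.1]
finger_gap: 0.0853
[0.4234 0.1273 0.2313] [-0.20517633  0.1134409  -0.14964227] [ 0.649  0.04  -0.149 -0.    -1.382  0.922] [-3.141  0.     0.   ]
[[ 8.000e-04  9.474e-01  3.200e-01  8.240e-02]
 [ 1.000e+00 -4.000e-04 -1.300e-03 -5.000e-04]
 [-1.100e-03  3.200e-01 -9.474e-01 -1.423e-01]
 [ 0.000e+00  0.000e+00  0.000e+00  1.000e+00]]
```

View pics/w1.png

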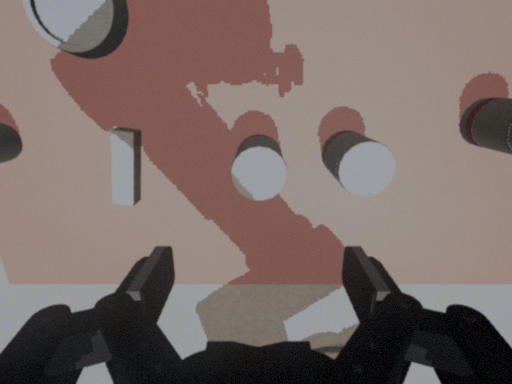

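```bash
cat >> h.py <<'E'
def wcam():
    o=bot.observe(); w=bot.camera("wrist")
    T=np.eye(4); T[:3,:3]=R.from_quat(o["orientation"]).as_matrix(); T[:3,3]=o["tcp_pos"]
    M=T@np.array(w["hand_eye"]); w["origin"]=M[:3,3]; w["orientation"]=R.from_matrix(M[:3,:3]).as_quat(); return w
E
python3 - <<'E'
from h import *
w=wcam()
hs=cv2.cvtColor(w["img"],cv2.COLOR_RGB2HSV); m=(hs[...,1]<30)&(hs[...,2]>130)
n,l,st,ce=cv2.connectedComponentsWithStats(m.astype(np.uint8))
for i in range(1,n):
    if 300<st[i,4]<6000: print(ce[i].round(1),st[i].tolist(),ray(w,*ce[i],.086).round(4))
E
```

```text
[38.9 24.9] [23, 0, 38, 48, 400] [0.5581 0.3176 0.086 ]
[66.  14.4] [35, 0, 71, 41, 1732] [0.5662 0.2925 0.086 ]
[121.6 171.5] [110, 132, 24, 75, 1507] [0.4268 0.2652 0.086 ]
[ 41.1 300.6] [0, 256, 120, 97, 3528] [0.2691 0.383  0.086 ]
[185.5 316.9] [157, 283, 67, 76, 2720] [0.2456 0.2146 0.086 ]
[468.8 300.3] [397, 284, 115, 63, 3054] [ 0.2701 -0.1216  0.086 ]
[322.  316.8] [283, 287, 76, 54, 2261] [0.2459 0.0501 0.086 ]
[ 94.8 374.9] [77, 363, 36, 21, 536] [0.1516 0.3403 0.086 ]
[420.8 374.9] [404, 363, 36, 21, 541] [ 0.152 -0.086  0.086]
```

```bash
python3 - <<'E'
from h import *
w=wcam(); print(ray(w,259,172.5,.086),ray(w,366.5,167,.086))
E
python3 -m pendant '{"hand":[-1,-1,-1,-1,-1,-1,-1,-1,-1],"slide":[[0,0.001,0.03],[0,0,0.03],[0,0,0.03],[0,0,0.03],[0,0,0.03],[0,0,0.02],[0,0,0.02],[0,0,0.01],[0,0,0]],"twist":[0,0,0,0,0,0,0,0,0]}'
```

```text
[0.42600212 0.12666293 0.086     ] [0.43196799 0.01870089 0.086     ]
t: 3.2
tcp_pos: [0.4228, 0.1258, 0.0304]
orientation: [1.0, 0.001, -0.001, 0.001]
contact_force: [-1.1, 0.2, -0.0]
finger_gap: 0.0852
```

```bash
python3 -m pendant '{"hand":[-1,1,1,1,1,1,1,1],"slide":[[0.002,0,0],[0,0,0],[0,0,0],[0,0,0],[0,0,0],[0,0,0],[0,0,0],[0,0,0]],"twist":[0,0,0,0,0,0,0,0]}' 40;  python3 -m pendant '{"hand":[1,1,1,1,1,1,1,1],"slide":[[0,0,-0.005],[0,0,-0.01],[0,0,-0.015],[0,0,-0.015],[0,0,-0.005],[0,0,0],[0,0,0],[0,0,0]],"twist":[0,0,0,0,0,0,0,0]}'; for i in 1 2 3; do python3 -m pendant '{"hand":[1],"slide":[[0,0,0]],"twist":[0]}'; done
```

```text
t: 4.0
tcp_pos: [0.4264, 0.1265, 0.0324]
orientation: [1.0, 0.0, 0.001, -0.001]
contact_force: [-2.3, 0.5, 4.6]
finger_gap: 0.0585
t: 4.8
tcp_pos: [0.425, 0.1255, 0.0804]
orientation: [1.0, 0.0, -0.001, 0.0]
contact_force: [0.7, -0.2, -4.5]
finger_gap: 0.0582
t: 4.9
tcp_pos: [0.4252, 0.1256, 0.0806]
orientation: [1.0, 0.0, -0.001, 0.0]
contact_force: [0.6, 0.4, -5.1]
finger_gap: 0.0582
t: 5.0
tcp_pos: [0.4254, 0.1257, 0.0809]
orientation: [1.0, 0.0, -0.0, 0.0]
contact_force: [0.7, 0.6, -5.0]
finger_gap: 0.0581
t: 5.1
tcp_pos: [0.4255, 0.1258, 0.0811]
orientation: [1.0, 0.0, -0.0, 0.0]
contact_force: [-0.1, 0.1, -5.2]
finger_gap: 0.058
```

```bash
python3 -m pendant '{"hand":[1,1,1,1,1,1,1,1,1,1,1,1],"slide":[[0,0,-0.01],[0,0,-0.02],[0.007,-0.008,-0.01],[0.016,-0.019,0],[0.02,-0.024,0],[0.025,-0.029,0],[0.025,-0.029,0],[0.025,-0.029,0],[0.02,-0.024,0],[0.016,-0.019,0],[0.009,-0.011,0],[0,0,0]],"twist":[0,0,0,0,0,0,0,0,0,0,0,0]}'; python3 -m pendant '{"hand":[1,1,1],"slide":[[0,0,0],[0,0,0],[0,0,0]],"twist":[0,0,0]}'
python3 - <<'E'
from h import *
o=bot.observe(); print(o["tcp_pos"].round(4),o["contact_force"].round(2),R.from_quat(o["orientation"]).as_rotvec().round(3))
for n in ["scene","top"]:
    c=bot.camera(n); save(c,f"pics/{n}2.png")
w=wcam(); save(w,"pics/w2.png")
E
```

```text
t: 6.3
tcp_pos: [0.5893, 0.3194, 0.1207]
orientation: [1.0, 0.001, -0.0, 0.0]
contact_force: [0.1, -0.7, -5.8]
finger_gap: 0.0579
t: 6.6
tcp_pos: [0.5882, 0.3175, 0.1218]
orientation: [1.0, 0.0, 0.0, -0.0]
contact_force: [-0.5, -0.1, -5.8]
finger_gap: 0.0585
[0.5882 0.3175 0.1218] [-0.52 -0.14 -5.81] [-3.142e+00 -1.000e-03 -0.000e+00]
```

View pics/w2.png

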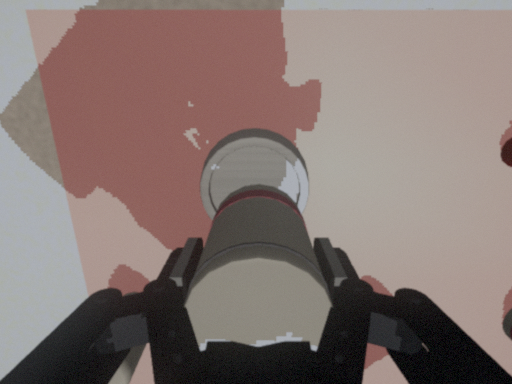

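View pics/scene2.png

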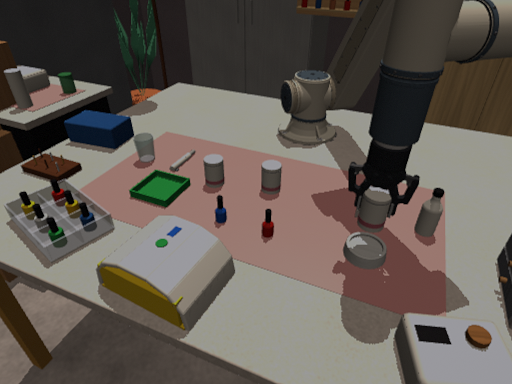

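```bash
python3 - <<'E'
from h import *
w=wcam(); im=w["img"]
for u in (201,309): print(u,ray(w,u,184,.03).round(4))
print(ray(w,255,143,.03).round(4)) 
e=cv2.Canny(im,40,100); print([r for r in range(120,200) if e[r,255]], [k for k in range(190,320) if e[184,k]])
t=bot.camera("top"); print(ray(t,162.3,179.8,.03))
E
python3 - <<'E'
import cv2
im=cv2.imread("pics/w2.png")[110:260,170:350]; cv2.imwrite("pics/w2c.png",cv2.resize(im,None,fx=4,fy=4))
E
```

```text
201 [0.596  0.3652 0.03  ]
309 [0.5961 0.2753 0.03  ]
[0.6303 0.3202 0.03  ]
[128, 137, 184, 189, 195] [200, 208, 210, 251, 252, 253, 254, 255, 256, 257, 258, 259, 260, 261, 262, 263, 281, 298, 300, 308]
[0.58688417 0.31605393 0.03      ]
```

View pics/w2c.png

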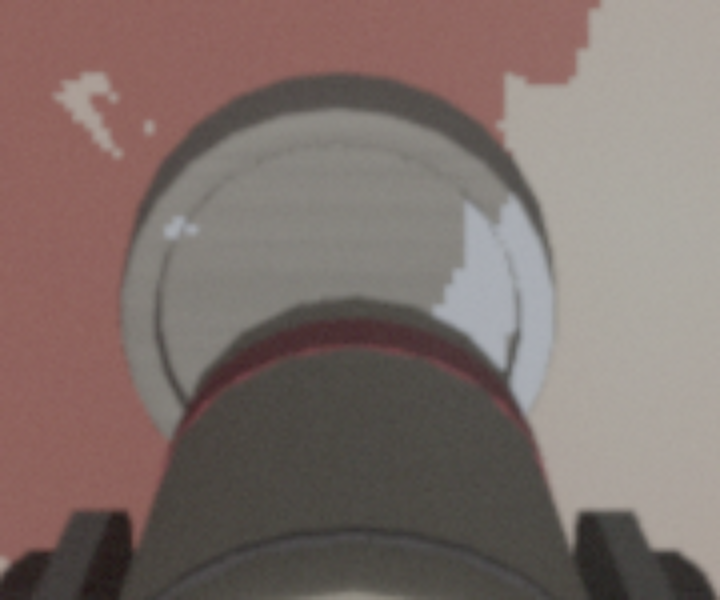

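```bash
python3 -m pendant '{"hand":[1,1,1,1,1,1,1,1],"slide":[[0.002,-0.002,0.005],[0,0,0.015],[0,0,0.015],[0,0,0.015],[0,0,0.008],[0,0,0.004],[0,0,0],[0,0,0]],"twist":[0,0,0,0,0,0,0,0]}'; for i in 1 2 3; do python3 -m pendant '{"hand":[1,1],"slide":[[0,0,0.0015],[0,0,0]],"twist":[0,0]}'; done
```

```text
t: 7.65
tcp_pos: [0.591, 0.3203, 0.0601]
orientation: [1.0, 0.0, 0.001, -0.0]
contact_force: [-0.5, 1.3, -4.5]
finger_gap: 0.0579
t: 7.85
tcp_pos: [0.5907, 0.3201, 0.0582]
orientation: [1.0, 0.0, 0.0, -0.0]
contact_force: [0.6, 0.0, -5.6]
finger_gap: 0.0581
t: 8.05
tcp_pos: [0.5904, 0.3199, 0.0562]
orientation: [1.0, 0.0, -0.0, 0.0]
contact_force: [-0.0, -0.3, -4.5]
finger_gap: 0.0581
t: 8.25
tcp_pos: [0.5905, 0.32, 0.0547]
orientation: [1.0, 0.0, -0.0, 0.0]
contact_force: [-0.6, 0.3, -4.9]
finger_gap: 0.0581
```

```bash
for i in 1 2 3; do python3 -m pendant '{"hand":[1,1],"slide":[[0,0,0.001],[0,0,0]],"twist":[0,0]}'; done; python3 -c "
from h import *
w=wcam();save(w,'pics/w3.png')"
```

```text
t: 8.45
tcp_pos: [0.5906, 0.32, 0.0546]
orientation: [1.0, 0.001, 0.0, -0.0]
contact_force: [-3.0, -0.2, 2.1]
finger_gap: 0.0577
t: 8.65
tcp_pos: [0.5906, 0.32, 0.0546]
orientation: [1.0, 0.001, 0.001, -0.0]
contact_force: [-4.5, -1.7, 5.3]
finger_gap: 0.0581
t: 8.85
tcp_pos: [0.5906, 0.32, 0.0545]
orientation: [1.0, 0.001, 0.001, -0.0]
contact_force: [-6.6, -3.0, 10.2]
finger_gap: 0.0582
```

View pics/w3.png

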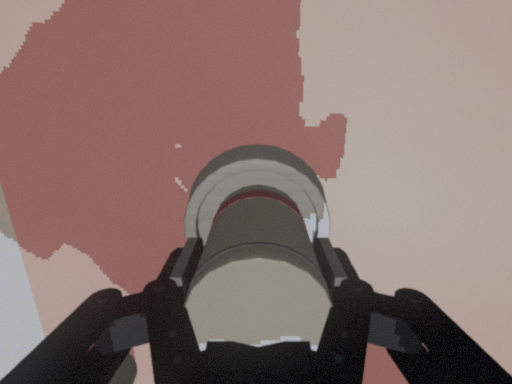

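```bash
python3 -m pendant '{"hand":[1,0,-1,-1,-1,-1,-1,-1,-1,-1,-1,-1],"slide":[[0,0,-0.002],[0,0,0],[0,0,0],[0,0,0],[0,0,0],[0,0,-0.01],[0,0,-0.03],[0,0,-0.03],[0,0,-0.04],[0,0,-0.04],[0,0,0],[0,0,0]],"twist":[0,0,0,0,0,0,0,0,0,0,0,0]}'; python3 -c "
from h import *
w=wcam();save(w,'pics/w4.png');t=bot.camera('top');save(t,'pics/top4.png');s=bot.camera('scene');save(s,'pics/scene4.png')
print(bot.observe()['tcp_pos'])
im=s['img'][180:290,300:460]; cv2.imwrite('pics/s4c.png',cv2.resize(im[...,::-1],None,fx=4,fy=4))"
```

```text
t: 10.1
tcp_pos: [0.591, 0.3204, 0.2058]
orientation: [1.0, 0.0, 0.001, -0.001]
contact_force: [0.5, -0.4, -1.0]
finger_gap: 0.0856
[0.58995253 0.31970502 0.20255177]
```

View pics/w4.png

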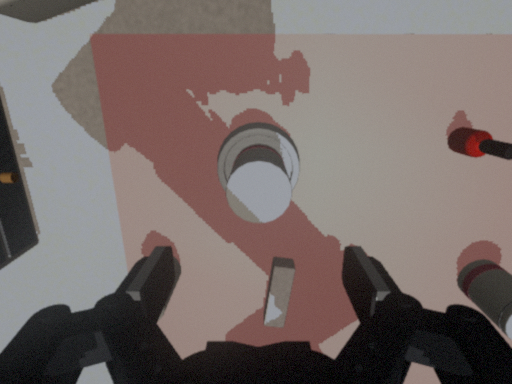

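View pics/s4c.png

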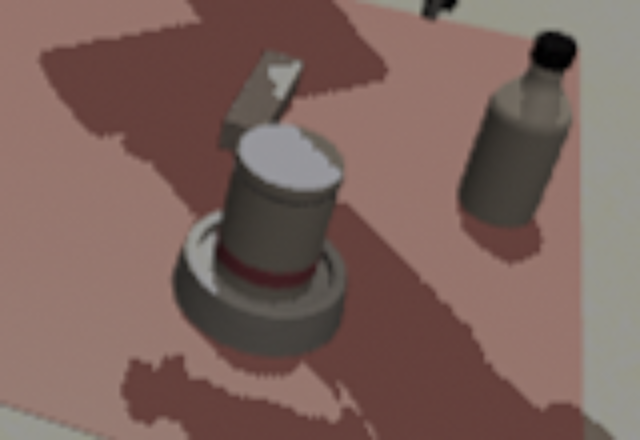

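```bash
python3 - <<'E'
from h import *
w=wcam(); print(ray(w,259.5,190,.108),ray(w,219,166,.03),ray(w,299,166,.03),ray(w,259,130,.03))
cv2.imwrite('pics/w4c.png',cv2.resize(w["img"][110:240,190:330,::-1],None,fx=4,fy=4))
E
```

```text
[0.59117333 0.31835326 0.108     ] [0.59214405 0.3622142  0.03      ] [0.59223412 0.27438234 0.03      ] [0.63128157 0.31842475 0.03      ]
```

View pics/w4c.png

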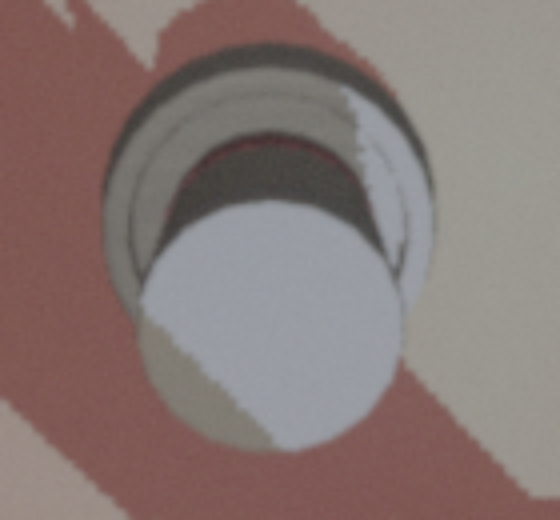

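```bash
python3 -m pendant '{"hand":[-1,-1,-1,-1,-1,-1,-1,-1,-1,-1,-1,-1],"slide":[[-0.007,0.013,0],[-0.0134,0.0251,0],[-0.0134,0.0251,0],[-0.0134,0.0251,0],[-0.0166,0.0311,0],[-0.0166,0.0311,0],[-0.0166,0.0311,0],[-0.0134,0.0251,0],[-0.0134,0.0251,0],[-0.0134,0.0251,0],[-0.0134,0.0251,0],[-0.0103,0.0196,0]],"twist":[0,0,0,0,0,0,0,0,0,0,0,0]}'; python3 -m pendant '{"hand":[-1,-1,-1],"slide":[[0,0,0],[0,0,0],[0,0,0]],"twist":[0,0,0]}'
python3 - <<'E'
from h import *
w=wcam(); print(bot.observe()["tcp_pos"],bot.observe()["contact_force"]); save(w,"pics/w5.png")
m=(w["img"].min(2)>138).astype(np.uint8); n,l,st,ce=cv2.connectedComponentsWithStats(m)
for i in range(1,n):
    if st[i,4]>300 : print(ce[i].round(1),st[i].tolist(),ray(w,*ce[i],.086).round(4))
E
```

```text
t: 11.5
tcp_pos: [0.4285, 0.0169, 0.2032]
orientation: [1.0, 0.0, -0.001, 0.0]
contact_force: [-0.5, -0.8, 0.1]
finger_gap: 0.0852
t: 11.8
tcp_pos: [0.43, 0.0186, 0.2034]
orientation: [1.0, 0.001, -0.0, 0.0]
contact_force: [-0.2, -0.3, 0.0]
finger_gap: 0.0858
[0.43006722 0.01875138 0.20344891] [0.17996047 0.43181524 0.24572753]
[298.2 158.9] [152, 0, 249, 288, 29555] [ 0.4532 -0.0175  0.086 ]
[450.5 141.6] [418, 110, 66, 65, 3229] [ 0.4689 -0.1511  0.086 ]
[ 15.7 179.1] [0, 140, 32, 80, 1830] [0.4337 0.2411 0.086 ]
[297.3 325.5] [203, 299, 156, 59, 4854] [ 0.2657 -0.0251  0.086 ]
[ 28.1 313.5] [0, 300, 97, 52, 1533] [0.2817 0.2673 0.086 ]
[482.9 311.7] [420, 300, 92, 47, 1307] [ 0.2846 -0.2253  0.086 ]
[ 94.9 375.1] [77, 363, 35, 21, 509] [0.1921 0.2108 0.086 ]
[420.9 375.1] [404, 363, 36, 21, 514] [ 0.1923 -0.1746  0.086 ]
```

View pics/w5.png

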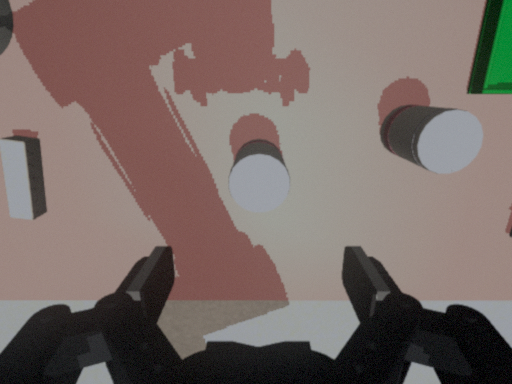

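```bash
python3 -m pendant '{"hand":[-1,-1,-1,-1,-1,-1,-1,-1,-1],"slide":[[0,0,0.02],[0,0,0.03],[0,0,0.03],[0,0,0.03],[0,0,0.03],[0,0,0.02],[0,0,0.013],[0,0,0],[0,0,0]],"twist":[0,0,0,0,0,0,0,0,0]}'; python3 -m pendant '{"hand":[1,1,1,1,1,1,1],"slide":[[0,0,0],[0,0,0],[0,0,0],[0,0,0],[0,0,0],[0,0,0],[0,0,0]],"twist":[0,0,0,0,0,0,0]}' 40;  python3 -m pendant '{"hand":[1,1,1,1,1,1,1,1],"slide":[[0,0,-0.005],[0,0,-0.01],[0,0,-0.015],[0,0,-0.015],[0,0,-0.005],[0,0,0],[0,0,0],[0,0,0]],"twist":[0,0,0,0,0,0,0,0]}'; for i in 1 2 3; do python3 -m pendant '{"hand":[1],"slide":[[0,0,0]],"twist":[0]}'; done
```

```text
t: 12.75
tcp_pos: [0.4303, 0.0186, 0.031]
orientation: [1.0, 0.001, -0.0, 0.0]
contact_force: [0.4, 0.1, -0.2]
finger_gap: 0.0855
t: 13.45
tcp_pos: [0.4306, 0.0185, 0.0319]
orientation: [1.0, 0.001, 0.001, -0.0]
contact_force: [-1.9, 0.1, 6.3]
finger_gap: 0.0581
t: 14.25
tcp_pos: [0.4293, 0.0181, 0.0801]
orientation: [1.0, 0.0, -0.001, 0.0]
contact_force: [0.0, -0.5, -1.6]
finger_gap: 0.0582
t: 14.35
tcp_pos: [0.4294, 0.0181, 0.0802]
orientation: [1.0, 0.0, -0.001, 0.0]
contact_force: [0.6, 0.2, -1.4]
finger_gap: 0.058
t: 14.45
tcp_pos: [0.4296, 0.0182, 0.0804]
orientation: [1.0, 0.0, -0.0, 0.0]
contact_force: [-0.6, 0.4, -0.9]
finger_gap: 0.058
t: 14.55
tcp_pos: [0.4297, 0.0182, 0.0806]
orientation: [1.0, 0.0, -0.0, 0.0]
contact_force: [0.5, 0.7, -2.1]
finger_gap: 0.0581
```

```bash
for i in 1 2 3 4 5 6 7 8 9 10; do python3 -m pendant '{"hand":[1],"slide":[[0,0,0]],"twist":[0]}' | grep -E "tcp|contact"; python3 -c "
from station import bot
o=bot.observe();print(o['joint_torque'].round(3)[1:4])"; done
```

```text
tcp_pos: [0.4298, 0.0182, 0.0807]
contact_force: [0.5, -0.4, -1.5]
[-28.017  20.33    4.634]
tcp_pos: [0.4298, 0.0183, 0.0808]
contact_force: [-0.3, 0.2, -0.7]
[-28.019  20.341   4.635]
tcp_pos: [0.4298, 0.0182, 0.0808]
contact_force: [-0.4, -0.6, -1.4]
[-28.027  20.348   4.636]
tcp_pos: [0.4299, 0.0183, 0.0808]
contact_force: [-0.9, -0.3, -1.1]
[-28.035  20.352   4.637]
tcp_pos: [0.4298, 0.0183, 0.0808]
contact_force: [0.5, -0.1, -1.1]
[-28.042  20.353   4.637]
tcp_pos: [0.4298, 0.0182, 0.0808]
contact_force: [-0.7, -0.3, -1.1]
[-28.046  20.354   4.637]
tcp_pos: [0.4298, 0.0182, 0.0808]
contact_force: [0.5, -0.6, -0.5]
[-28.048  20.354   4.637]
tcp_pos: [0.4298, 0.0182, 0.0808]
contact_force: [0.5, 0.1, 0.2]
[-28.049  20.354   4.638]
tcp_pos: [0.4299, 0.0183, 0.0808]
contact_force: [0.4, 0.4, -0.5]
[-28.049  20.353   4.637]
tcp_pos: [0.4298, 0.0183, 0.0808]
contact_force: [0.2, -0.2, -2.0]
[-28.049  20.353   4.638]
```

```bash
python3 -m pendant '{"hand":[1,1,1,1,1,1,1,1,1,1,1,1],"slide":[[0,0,-0.015],[0,0,-0.03],[0,0,-0.03],[0.005,0.01,-0.015],[0.012,0.025,0],[0.019,0.04,0],[0.021,0.044,0],[0.021,0.044,0],[0.021,0.044,0],[0.019,0.04,0],[0.014,0.03,0],[0.008,0.017,0]],"twist":[0,0,0,0,0,0,0,0,0,0,0,0]}'; python3 -m pendant '{"hand":[1,1,1],"slide":[[0,0,0],[0,0,0],[0,0,0]],"twist":[0,0,0]}'
python3 - <<'E'
from h import *
w=wcam(); print(bot.observe()["tcp_pos"],bot.observe()["contact_force"]); save(w,"pics/w6.png")
E
```

```text
t: 16.75
tcp_pos: [0.5704, -0.2782, 0.1696]
orientation: [1.0, -0.001, -0.001, -0.0]
contact_force: [0.5, 0.3, -0.9]
finger_gap: 0.058
t: 17.05
tcp_pos: [0.5699, -0.2749, 0.1708]
orientation: [1.0, 0.001, -0.0, -0.0]
contact_force: [-0.8, -0.0, -1.2]
finger_gap: 0.0582
[ 0.56996016 -0.27481926  0.1710462 ] [ 0.42826193 -0.80448936 -0.26846628]
```

View pics/w6.png

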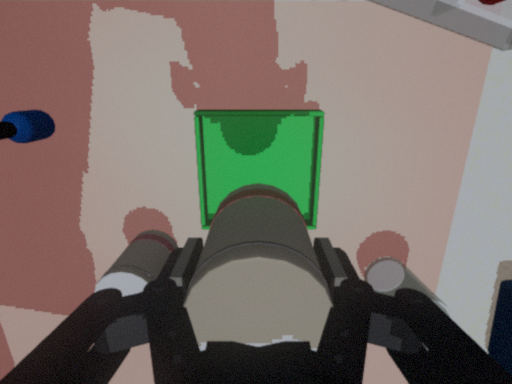

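```bash
python3 -c "
from h import *
w=wcam()
print([ray(w,*p,.025).round(4).tolist() for p in [(195,111),(323,111),(259,111)]])"
python3 -m pendant '{"hand":[1,1,1,1,1,1,1,1,1,1],"slide":[[0,0,0.01],[0,0,0.02],[0,0,0.025],[0,0,0.025],[0,0,0.02],[0,0,0.015],[0,0,0.008],[0,0,0.003],[0,0,0],[0,0,0]],"twist":[0,0,0,0,0,0,0,0,0,0]}'; for i in 1 2 3 4; do python3 -m pendant '{"hand":[1,1],"slide":[[0,0,0.0015],[0,0,0]],"twist":[0,0]}'; done
```

```text
[[0.6327, -0.215, 0.025], [0.633, -0.3363, 0.025], [0.6329, -0.2756, 0.025]]
t: 18.15
tcp_pos: [0.5707, -0.2758, 0.0457]
orientation: [1.0, 0.001, 0.001, 0.0]
contact_force: [0.2, 0.4, -1.4]
finger_gap: 0.0578
t: 18.35
tcp_pos: [0.5703, -0.2756, 0.0437]
orientation: [1.0, 0.0, 0.0, 0.0]
contact_force: [-0.7, -0.2, -0.7]
finger_gap: 0.0582
t: 18.55
tcp_pos: [0.57, -0.2756, 0.0417]
orientation: [1.0, 0.0, -0.0, -0.0]
contact_force: [-0.1, 0.2, -0.9]
finger_gap: 0.0581
t: 18.75
tcp_pos: [0.57, -0.2756, 0.04]
orientation: [1.0, 0.0, -0.0, -0.0]
contact_force: [-0.6, -0.5, -1.4]
finger_gap: 0.0583
t: 18.95
tcp_pos: [0.57, -0.2756, 0.0385]
orientation: [1.0, 0.0, -0.0, -0.0]
contact_force: [1.0, 0.2, -1.6]
finger_gap: 0.058
```

Tray centre checks out (0.570, -0.276). Continue down to touch.

```bash
for i in 1 2 3; do python3 -m pendant '{"hand":[1,1],"slide":[[0,0,0.001],[0,0,0]],"twist":[0,0]}'|grep -E "tcp|cont"; done
```

```text
tcp_pos: [0.57, -0.2756, 0.0376]
contact_force: [0.2, -0.5, -1.0]
tcp_pos: [0.5702, -0.2757, 0.037]
contact_force: [-0.5, 0.4, 0.8]
tcp_pos: [0.5702, -0.2757, 0.037]
contact_force: [-2.4, 1.5, 7.2]
```

```bash
python3 -m pendant '{"hand":[1,0,-1,-1,-1,-1,-1,-1,-1,-1,-1,-1],"slide":[[0,0,-0.001],[0,0,0],[0,0,0],[0,0,0],[0,0,0],[0,0,-0.01],[0,0,-0.03],[0,0,-0.04],[0,0,-0.04],[0,0,-0.04],[0,0,0],[0,0,0]],"twist":[0,0,0,0,0,0,0,0,0,0,0,0]}'; python3 - <<'E'
from h import *
w=wcam();save(w,'pics/w7.png');t=bot.camera('top');s=bot.camera('scene');save(s,'pics/scene7.png'); save(t,'pics/top7.png')
E
```

```text
t: 20.75
tcp_pos: [0.5707, -0.2757, 0.1987]
orientation: [1.0, 0.0, 0.002, 0.0]
contact_force: [0.5, 0.3, -0.1]
finger_gap: 0.0855
```

View pics/w7.png

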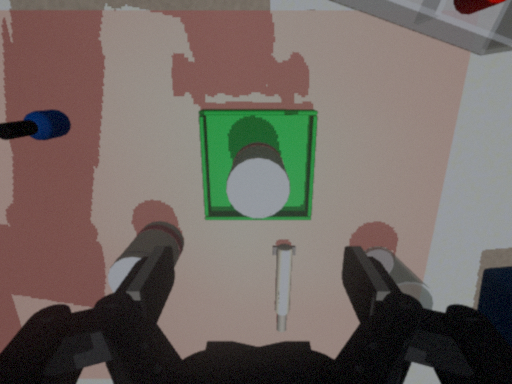

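View pics/scene7.png

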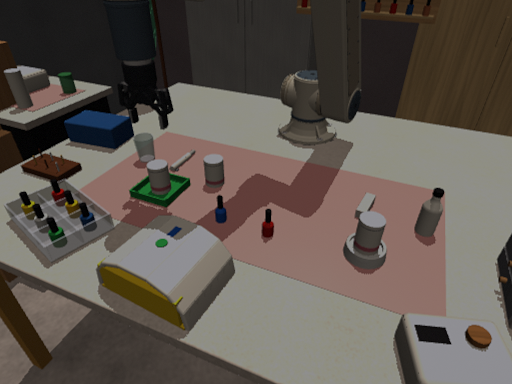

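```bash
python3 - <<'E'
from h import *
s=bot.camera("scene"); 
for p in [(.590,.319,.108),(.570,-.276,.091),(.4677,-.1519,.086)]: print(np.round(proj(s,p),1))
hs=cv2.cvtColor(s["img"],cv2.COLOR_RGB2HSV); m=(hs[...,1]<30)&(hs[...,2]>115)
n,l,st,ce=cv2.connectedComponentsWithStats(m.astype(np.uint8))
for i in range(1,n):
    if 60<st[i,4]<2000 and 120<ce[i][0]<460 and 130<ce[i][1]<280: print(ce[i].round(1),st[i].tolist())
print(bot.sign_off())
E
```

```text
[372.2 218.5]
[156.5 164. ]
[213.1 158.2]
[212.9 158.3] [204, 154, 19, 10, 147]
[156.4 164. ] [147, 159, 20, 11, 161]
[370.  212.7] [357, 193, 29, 34, 510]
[350.1 242.4] [346, 233, 9, 20, 85]
[381.6 249.3] [378, 240, 8, 18, 78]
the job is handed in; nothing more can be done
None
```

The job is handed in: the full tub stands in the holder and the nearly empty one in the tray. The half-used one is where it began. It took about 21 s of the 72 s allowed, and no verdict was reported.

I lifted two of the three tubs. I did not heft the third and took it as the half-used one by elimination.

| Tub (where it started) | Force when lifted | Result |
|---|---|---|
| Left (0.424, 0.126) | about 5 N | full, set in the holder recess, within about 2 mm of its centre in the wrist view |
| Middle (0.430, 0.018) | about 1 N, averaged because single readings scattered from +0.2 to -2.1 N | nearly empty, set at the centre of the tray |
| Right (0.468, -0.152) | not lifted | half-used, never touched |

- **Last camera checks:** The tray tub's lid was within 0.1 pixel of where it should be. The half-used tub's lid had not moved from its first position. The other things on the desk looked unmoved by eye; I did not measure them.
- **One check that gave nothing:** In the last automatic check, the holder tub's lid merged with the white buffing block behind it. Its seating therefore rests on the earlier close-ups and on the height at touchdown, which put the tub's underside at about 22–24 mm, the height of the recess floor.
- **Gentle set-downs:** The wrist force stayed near or below 10 N in the readings at both set-downs. The gripper was open and clear at the end.

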